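# Kit the power-board parts into the colour-coded tray

### The job

Kit the parts for the power board: stand the blue capacitor, the red relay, the green terminal block and the yellow transformer upright on the floor of the bin of their own colour in the black kitting tray, one part per bin. The black capacitor and the black relay belong to another job: leave them standing where they are on the sorting board.

Things in the scene. Friction and masses are not known exactly. Their poses are not given: they have to be found in the camera images.
- capacitor_mid (a point): Capacitor with a BLUE sleeve that wraps over the rim of its top, a bright metal disc in the middle of the top: upright cylinder, diameter 30 mm, 42 mm high, 45 g. Point: its centre, 21 mm above its underside; z is its axis, up. The six loose parts stand on a flat grey sorting board (4 mm thick, 270 x 190 mm), in any order, about 70 mm or more apart centre to centre; steel tweezers, fixed and only 4 mm high, lie flat along the middle of the board.
- relay_mid (a point): Relay, RED block with a thin black foot and small white mark on top: 32 (x) x 24 (y) x 28 (z) mm, 35 g, standing on the sorting board. Point: its centre, 14 mm above its underside; z up.
- terminal_mid (a point): GREEN screw terminal block with four screw heads on top: 42 (x) x 20 (y) x 26 (z) mm, 30 g; the lower 16 mm has the full 20 mm width (y from -10 to +10), above that only y from -3 to +10 mm (a step on the -y side). Standing on the sorting board. Point: 13 mm above its underside, mid-length, mid-width; z up.
- transformer_mid (a point): Small transformer wrapped in YELLOW tape with a dark core at both ends: 42 (x) x 30 (y) x 32 (z) mm (the yellow middle is 30 x 30 mm), 90 g, standing on the sorting board. Point: its centre, 16 mm above its underside; z up.
- bin_blue: blue square open bin, the only blue one, fixed in the black kitting tray: 86 x 86 mm outside, 80 x 80 mm inside, walls 3 mm thick, 21 mm high overall, floor 3 mm thick. Origin: centre of its underside (the inner floor is 3 mm above it); x and y run along its walls, z up. The four bins (blue, red, green, yellow) stand two by two, 90 mm apart, in any order; the tray may be on the left or on the right and slightly turned.
- bin_red: red square open bin, the only red one, fixed in the black kitting tray: 86 x 86 mm outside, 80 x 80 mm inside, walls 3 mm thick, 21 mm high overall, floor 3 mm thick. Origin: centre of its underside (the inner floor is 3 mm above it); x and y run along its walls, z up. The four bins (blue, red, green, yellow) stand two by two, 90 mm apart, in any order; the tray may be on the left or on the right and slightly turned.
- bin_green: green square open bin, the only green one, fixed in the black kitting tray: 86 x 86 mm outside, 80 x 80 mm inside, walls 3 mm thick, 21 mm high overall, floor 3 mm thick. Origin: centre of its underside (the inner floor is 3 mm above it); x and y run along its walls, z up. The four bins (blue, red, green, yellow) stand two by two, 90 mm apart, in any order; the tray may be on the left or on the right and slightly turned.
- bin_yellow: yellow square open bin, the only yellow one, fixed in the black kitting tray: 86 x 86 mm outside, 80 x 80 mm inside, walls 3 mm thick, 21 mm high overall, floor 3 mm thick. Origin: centre of its underside (the inner floor is 3 mm above it); x and y run along its walls, z up. The four bins (blue, red, green, yellow) stand two by two, 90 mm apart, in any order; the tray may be on the left or on the right and slightly turned.
- black_capacitor_mid (a point): Look-alike, to be left alone: capacitor of the same shape and size as the blue one but with a BLACK sleeve (diameter 30 mm, 42 mm high). Point: its centre, 21 mm above its underside.
- black_relay_mid (a point): Look-alike, to be left alone: relay of the same shape and size as the red one but BLACK, with the same small white mark on top (32 x 24 x 28 mm). Point: its centre, 14 mm above its underside.
There are look-alikes about, which are no part of the job. There is more than one size of the part that bears relay_mid; the job needs the smaller. Of the things shaped like the part that bears capacitor_mid, the blue one is meant.

How it is judged:
By the outcome, as a careful person would: the job done as asked, in the order asked, and still so for the second after the job is handed in, with the robot touching nothing.
It also fails if it takes over 99 s, if anything falls off the work surface, if the arm or the gripper's body presses on something with over 40 N, if the wrist force passes 120 N, or if a joint passes its speed limit or range.

### The arm

A 7-joint arm with a two-finger parallel gripper is mounted at the origin on the work surface. World frame = base frame: x ahead of the robot, y to its left, z up, the work surface at z = 0. Lengths are in mm, angles in rad, forces in N, time in s.
With the tool pointing down it reaches from about 400 to 875 mm from the base axis. Payload 4.4 kg.
Tool frame: the origin (TCP) lies midway between the tips of the shut fingers; the grasp point (between the pads) lies 19 mm behind it; z points along the fingers, y is the line along which they close (so a half turn about z gives the same grasp; the last joint's range is limited). The gripper opens to 85 mm and grips with 20 to 120 N. Pads are 22 mm wide; open, the fingers measure 114 mm over their backs; the gripper's body (76 mm by 85 mm) begins 54 mm behind the grasp point. The pads swing forward as they close: fully open they stand 13 mm farther back than shut.
Start: joints at [-1.315, 0.628, 0.038, 1.517, -0.027, 0.996, -0.02], TCP at [205.555, 616.656, 231.313] pointing down, gripper open.
Joint ranges: [-3.06, 3.06], [-0.37, 2.12], [-1.25, 1.32], [0.18, 2.47], [-1.1, 4.24], [0.23, 1.98], [-2.94, 2.94]. Speed limits (rad/s): [2.57, 2.57, 3.14, 3.14, 3.14, 3.14, 3.14].

### API

Orientations are given as [roll, pitch, yaw] about the fixed x, y, z axes, in that order (R = Rz(yaw) Ry(pitch) Rx(roll)).
In Python, from cell import read_state, get_image, finish_job gives the robot as it stands.
- The arm moves only by the tool send_rows, never from a script. Its argument "series" is a list of rows, each an object of numbers: "ax", "ay", "az": the turn, a rotation vector about the tool's x, y, z in rad; "dx", "dy", "dz": the shift along the tool's x, y, z in cm; "hand": the closure, from 0 (fully open) to 1 (shut). In form: [{"ax": .., "ay": .., "az": .., "dx": .., "dy": .., "dz": .., "hand": ..}, ...]. A call has 1 to 10 rows; each row is the pose to reach, as a shift and turn from the pose commanded when the call began, along the tool's axes at that moment; what a row does not reach only later rows make up. A row lasts 1/10 s, in which the tool goes at most 50 mm and 8.59 degrees, less where a joint would pass 70% of its speed; a pose out of reach is approached as far as the arm can. A call with a gripper value outside its range is refused whole. The fingers move at their own pace and stop on an object; the grip force is fixed at half the most. Time passes only in rows, so rows that repeat a pose let the fingers close. It gives the time, the measured TCP pose, the force, the opening and the grip force at its end, in the units of the state.
- read_state(): the state, without advancing time (a new reading comes with each control period).
- get_image(name): name is "side" or "top" or "wrist"; returns a dict with "pixels" (420x560x3 uint8, red, green, blue), "mtx" (3x3 intrinsics, pixels), "R" (3x3) and "t" (3): a world point X has camera coordinates R X + t. Camera axes: x right, y down, z forward; pixel columns grow to the right and rows downward; lengths in mm; the calibration is good to about 2 mm. A picture is of the moment at which its call begins. There is no depth.
- finish_job(): hands the job in; it is judged then, once.
The state is a dict: "clock": time; "qpos": joint angles; "qd": joint speeds; "tau": joint torques, N m; "eef_pos": TCP position; "tool_rot": TCP orientation; "force": force on the tool from outside, world axes, zero at the start; "torque": the same for the moment, N m; "width": finger opening in mm; "gripper_force": force on a finger pad.
Only numpy, scipy, OpenCV 4.12 (cv2) and the standard library are available. Lean on these libraries where they do the work, as an engineer would, in place of code of your own. Each camera call takes 0.05 s, during which the arm holds its last target. There are 200 camera calls.

## Working session

There is one attempt and no reset: what is moved stays moved. The work goes in short steps, Python scripts to look and compute and a tool call to move; the robot and the scene stay as the last step left them, time stands still between calls to the robot, and variables do not carry over. Pictures are saved under pics/ and viewed, at most 14 in all, crops included, and the job is handed in when it is done.

Besides the shell and the picture viewer there is one more tool, called after "Emit:" by a JSON object that holds its "name" and its "arguments", one argument or row to a line. send_rows: Moves the arm, as the interface text tells. Its arguments: {"type":"object","properties":{"series":{"type":"array","items":{"type":"object","properties":{"ax":{"type":"number"},"ay":{"type":"number"},"az":{"type":"number"},"dx":{"type":"number"},"dy":{"type":"number"},"dz":{"type":"number"},"hand":{"type":"number"}}}}},"required":["series"]}

```bash
mkdir -p pics; ls; python3 - <<'E'
from cell import *
import cv2,numpy as np
s=read_state(); print({k:np.round(v,3).tolist() for k,v in s.items()})
for n in("top","side"):
    d=get_image(n); cv2.imwrite(f"pics/{n}0.png",d["pixels"][:,:,::-1]); np.savez(f"{n}0.npz",**d)
    print(n,np.round(d["mtx"],1).tolist(),np.round(d["R"],3).tolist(),np.round(d["t"]).tolist())
E
```

```text
pics
{'clock': 0.0, 'qpos': [-1.315, 0.629, 0.038, 1.518, -0.027, 0.996, -0.02], 'qd': [-0.0, 0.002, -0.001, -0.0, -0.0, 0.001, 0.0], 'tau': [-0.001, -56.339, 1.226, -19.345, 0.011, 0.01, -0.0], 'eef_pos': [205.358, 616.046, 230.401], 'tool_rot': [-3.14, 0.0, 2.82], 'force': [0.198, 0.542, -0.009], 'torque': [0.001, -0.03, -0.011], 'gripper_force': 0.0, 'width': 84.932}
top [[420.7, 0.0, 275.5], [0.0, 420.7, 208.2], [0.0, 0.0, 1.0]] [[0.092, -0.996, 0.003], [-0.969, -0.09, -0.23], [0.23, 0.019, -0.973]] [-23.0, 561.0, 670.0]
side [[485.9, 0.0, 277.4], [0.0, 485.9, 208.0], [0.0, 0.0, 1.0]] [[0.672, -0.74, -0.017], [-0.486, -0.424, -0.764], [0.558, 0.522, -0.645]] [-355.0, 312.0, 645.0]
```

View pics/top0.png

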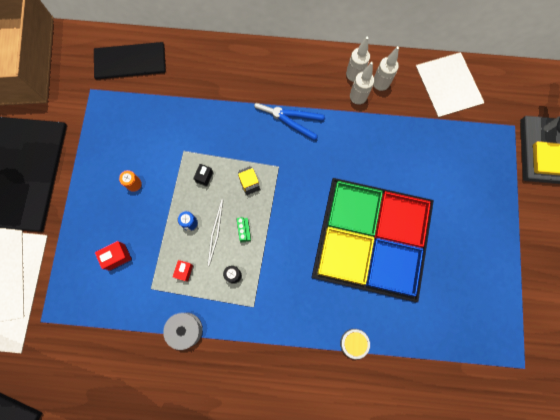

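View pics/side0.png

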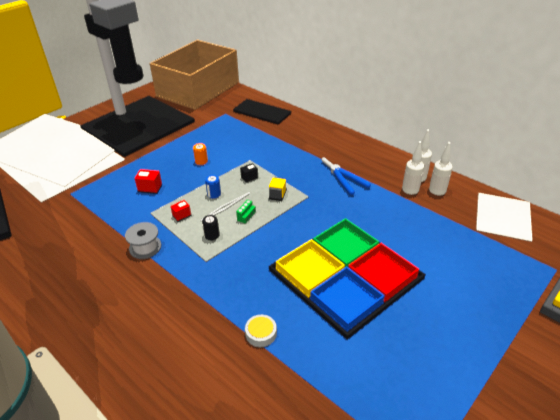

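Top view shows these parts on the board:
- blue capacitor (187,220)
- small red relay (182,270)
- terminal block (243,230)
- transformer (249,180)
- black relay (203,175)
- black capacitor (232,274)

Candidates for relay_mid are the red block at (182,270) on the board and the larger red block at (113,256) off the board. I take the smaller one on the board. Capacitor-shaped things are blue (187,220), orange (129,181) and black (232,274), and the blue one is meant.

The bins are green (355,208), red (404,219), yellow (346,256) and blue (395,267). I'll confirm this in a crop and triangulate.

```bash
cat > h.py <<'E'
import cv2,numpy as np
from cell import *
def proj(d,X):
    c=d["R"]@np.asarray(X,float)+d["t"]; p=d["mtx"]@c; return p[:2]/p[2]
def ray(d,uv):
    R,t=d["R"],d["t"]; return -R.T@t, R.T@np.linalg.solve(d["mtx"],[uv[0],uv[1],1.])
def plane(d,uv,z):
    o,v=ray(d,uv); return o+v*(z-o[2])/v[2]
def tri(obs):
    A=np.zeros((3,3));b=np.zeros(3);P=[]
    for d,uv in obs:
        o,v=ray(d,uv);v/=np.linalg.norm(v);M=np.eye(3)-np.outer(v,v);A+=M;b+=M@o
    X=np.linalg.solve(A,b); return X,[np.round(proj(d,X)-uv,1).tolist() for d,uv in obs]
HS={"blue":[(105,125,90,110,130)],"red":[(0,6,150,70,256),(174,180,150,70,256)],"green":[(50,85,110,50,256)],"yellow":[(22,35,120,90,256)],"white":[(0,180,0,170,60)]}
def hsv(d): return cv2.cvtColor(d["pixels"],cv2.COLOR_RGB2HSV)
def mask(d,c):
    h=hsv(d)
    if c=="white": return cv2.inRange(h,(0,0,165),(180,60,255))
    m=0
    for a,b,s,v,_ in HS[c]: m=m|cv2.inRange(h,(a,s,v),(b,255,255))
    return m
def blobs(m,amin=15):
    n,l,s,c=cv2.connectedComponentsWithStats(m)
    return [(c[i].round(1).tolist(),s[i].tolist()) for i in range(1,n) if s[i][4]>=amin]
def load(n): 
    return dict(np.load(n))
def snap(n,f):
    d=get_image(n); cv2.imwrite(f"pics/{f}.png",d["pixels"][:,:,::-1]); np.savez(f"{f}.npz",**d); return d
E
python3 - <<'E'
from h import *
T=load("top0.npz");S=load("side0.npz")
for n,d in(("T",T),("S",S)):
    for c in HS: 
        if c!="white": print(n,c,[b for b in blobs(mask(d,c),40)])
a=cv2.resize(T["pixels"][145:310,150:285],None,fx=3.4,fy=3.4,interpolation=cv2.INTER_CUBIC)
b=cv2.resize(T["pixels"][170:310,85:150],None,fx=3.4,fy=3.4,interpolation=cv2.INTER_CUBIC)
b=np.vstack([b,np.zeros((a.shape[0]-b.shape[0],b.shape[1],3),np.uint8)])
cv2.imwrite("pics/crop1.png",np.hstack([a,b])[:,:,::-1])
for k in [(187,220),(355,255),(409,262)]: print(hsv(T)[k[1],k[0]],plane(T,k,10).round())
w=snap("wrist","wrist0"); print(w["mtx"].round(1).tolist(),(-w["R"].T@w["t"]).round(),w["R"].round(2).tolist())
E
```

```text
T blue [([298.3, 225.9], [41, 89, 484, 280, 80643]), ([185.9, 219.1], [178, 211, 16, 17, 139]), ([394.6, 266.7], [368, 238, 55, 58, 2284])]
T red [([403.3, 218.7], [375, 191, 56, 56, 2328]), ([113.8, 255.6], [95, 242, 36, 28, 545]), ([182.4, 271.3], [173, 261, 20, 20, 230])]
T green [([354.9, 207.8], [327, 181, 56, 55, 2230]), ([244.1, 229.6], [237, 218, 14, 24, 186])]
T yellow [([546.2, 157.4], [533, 141, 27, 34, 832]), ([247.8, 177.9], [238, 168, 21, 23, 276]), ([345.7, 255.4], [317, 227, 58, 58, 2424]), ([355.5, 343.8], [345, 333, 22, 23, 406])]
S blue [([341.8, 276.4], [71, 114, 486, 306, 57433]), ([346.6, 297.7], [310, 267, 74, 64, 2645])]
S red [([148.3, 181.5], [135, 170, 26, 23, 459]), ([180.4, 210.7], [171, 200, 20, 21, 260]), ([385.0, 270.1], [349, 243, 70, 59, 2089])]
S green [([245.4, 212.2], [237, 200, 18, 23, 248]), ([345.8, 240.8], [313, 218, 66, 49, 1602])]
S yellow [([23.0, 68.9], [0, 0, 62, 133, 5598]), ([278.3, 184.4], [269, 177, 17, 21, 189]), ([308.0, 266.2], [275, 240, 70, 58, 2133]), ([556.7, 299.7], [553, 290, 7, 18, 80]), ([260.1, 326.8], [248, 317, 25, 21, 413])]
[ 18   5 250] [536. 193.  10.]
[ 30 187 252] [ 499. -123.   10.]
[109 208 228] [ 496. -222.   10.]
[[316.7, 0.0, 283.2], [0.0, 316.7, 214.0], [0.0, 0.0, 1.0]] [138. 639. 372.] [[0.32, 0.95, -0.0], [0.91, -0.3, 0.28], [0.26, -0.09, -0.96]]
```

View pics/crop1.png

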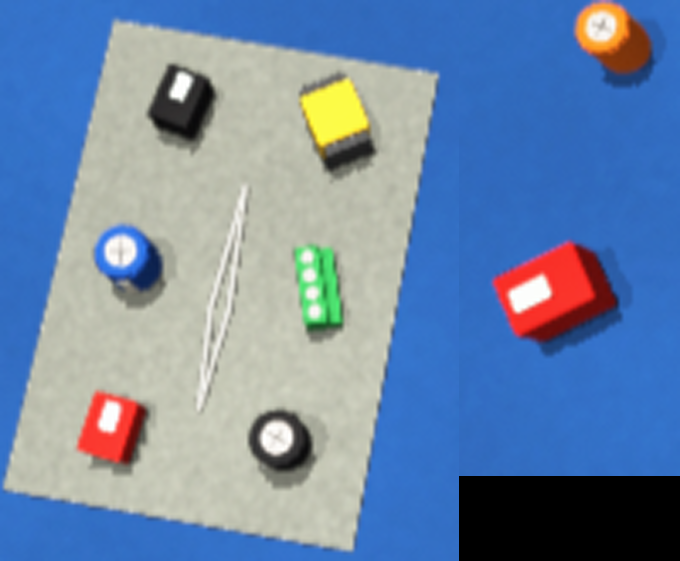

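View pics/wrist0.png

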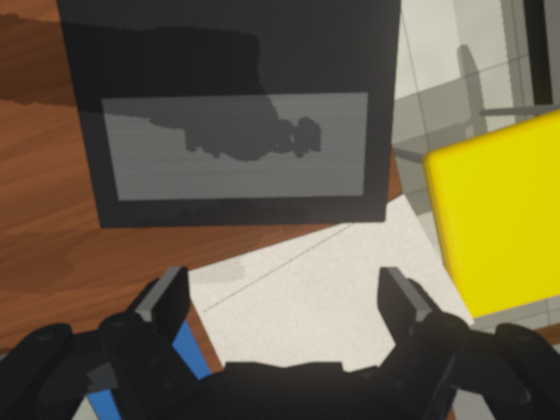

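The crop at 3.4x confirms the small red relay at about (182,270) and the blue-sleeved capacitor at (186,219), both on the board. The bigger red block and the orange cylinder are off it. The wrist view from the start pose shows neither the board nor the tray. I'm moving the wrist camera over the board.

Emit:
{"name": "send_rows", "arguments": {
  "series": [
    {"dx":-47,"dy":-40,"az":1.25,"hand":0},
    {"dx":-47,"dy":-40,"az":1.25,"hand":0},
    {"dx":-47,"dy":-40,"az":1.25,"hand":0},
    {"dx":-47,"dy":-40,"az":1.25,"hand":0},
    {"dx":-47,"dy":-40,"az":1.25,"hand":0},
    {"dx":-47,"dy":-40,"az":1.25,"hand":0},
    {"dx":-47,"dy":-40,"az":1.25,"hand":0},
    {"dx":-47,"dy":-40,"az":1.25,"hand":0},
    {"dx":-47,"dy":-40,"az":1.25,"hand":0},
    {"dx":-47,"dy":-40,"az":1.25,"hand":0}
  ]
}}

```text
invalid input at $.series[0]: expected keys ax, ay, az, dx, dy, dz, hand
```

Emit:
{"name": "send_rows", "arguments": {
  "series": [
    {"ax":0,"ay":0,"dz":0,"dx":-47,"dy":-40,"az":1.25,"hand":0},
    {"ax":0,"ay":0,"dz":0,"dx":-47,"dy":-40,"az":1.25,"hand":0},
    {"ax":0,"ay":0,"dz":0,"dx":-47,"dy":-40,"az":1.25,"hand":0},
    {"ax":0,"ay":0,"dz":0,"dx":-47,"dy":-40,"az":1.25,"hand":0},
    {"ax":0,"ay":0,"dz":0,"dx":-47,"dy":-40,"az":1.25,"hand":0},
    {"ax":0,"ay":0,"dz":0,"dx":-47,"dy":-40,"az":1.25,"hand":0},
    {"ax":0,"ay":0,"dz":0,"dx":-47,"dy":-40,"az":1.25,"hand":0},
    {"ax":0,"ay":0,"dz":0,"dx":-47,"dy":-40,"az":1.25,"hand":0},
    {"ax":0,"ay":0,"dz":0,"dx":-47,"dy":-40,"az":1.25,"hand":0},
    {"ax":0,"ay":0,"dz":0,"dx":-47,"dy":-40,"az":1.25,"hand":0}
  ]
}}

```text
clock: 1.15
eef_pos: [464.8, 187.2, 231.3]
tool_rot: [-3.142, 0.0, 1.569]
force: [1.2, 0.4, -0.1]
width: 85.3
gripper_force: 0.0
```

Emit:
{"name": "send_rows", "arguments": {
  "series": [
    {"ax":0,"ay":0,"dz":0,"dx":-10,"dy":6,"az":0,"hand":0.35},
    {"ax":0,"ay":0,"dz":0,"dx":-10,"dy":6,"az":0,"hand":0.35},
    {"ax":0,"ay":0,"dz":0,"dx":-10,"dy":6,"az":0,"hand":0.35},
    {"ax":0,"ay":0,"dz":0,"dx":-10,"dy":6,"az":0,"hand":0.35},
    {"ax":0,"ay":0,"dz":0,"dx":-10,"dy":6,"az":0,"hand":0.35}
  ]
}}

```text
clock: 1.65
eef_pos: [523.6, 89.4, 230.9]
tool_rot: [-3.14, -0.001, 1.57]
force: [0.0, 0.5, -0.8]
width: 55.3
gripper_force: 0.0
```

```bash
python3 - <<'E'
from h import *
w=snap("wrist","wrist1"); print((-w["R"].T@w["t"]).round(),w["R"].round(2).tolist()); s=read_state();print(s["clock"],s["eef_pos"],s["tool_rot"],s["width"],s["qpos"])
for c in HS: print(c,blobs(mask(w,c),60))
E
```

```text
[524. 161. 372.] [[1.0, -0.0, -0.0], [-0.0, -0.96, 0.28], [-0.0, -0.28, -0.96]]
1.7 [523.29940827  90.2765277  230.91699802] [-3.14011374e+00 -9.73300368e-04  1.57147256e+00] 55.38449226069341 [-0.49546948  0.48585258  0.40122252  1.85611966 -0.24684811  0.84962677
  0.02921796]
blue [([334.4, 143.1], [95, 0, 449, 322, 73077]), ([291.6, 92.7], [278, 77, 29, 32, 454]), ([219.2, 336.6], [212, 303, 14, 64, 454]), ([157.7, 388.4], [150, 369, 16, 43, 497]), ([422.6, 398.0], [402, 369, 55, 51, 1635])]
red [([203.9, 96.8], [188, 83, 35, 28, 599])]
green [([286.2, 190.2], [268, 179, 38, 23, 377]), ([325.3, 335.8], [295, 303, 62, 68, 3104])]
yellow [([371.3, 190.0], [351, 172, 39, 38, 903]), ([263.2, 330.3], [226, 294, 76, 74, 4666])]
white [([295.2, 125.0], [171, 41, 254, 189, 30629]), ([292.0, 91.9], [284, 83, 17, 19, 254]), ([207.6, 97.1], [201, 92, 15, 11, 123]), ([386.1, 110.5], [379, 105, 15, 12, 138]), ([495.6, 209.9], [482, 183, 28, 48, 417]), ([542.8, 359.7], [529, 352, 27, 17, 323])]
```

View pics/wrist1.png

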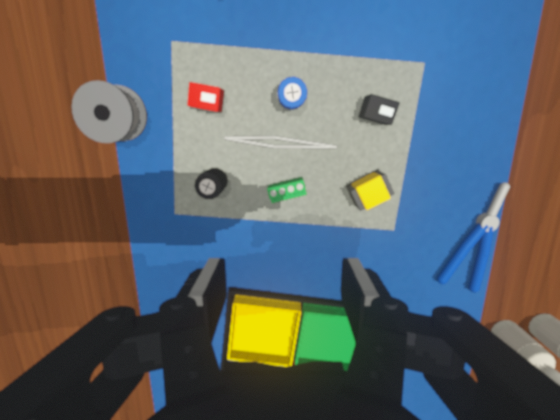

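```bash
python3 - <<'E'
from h import *
T=load("top0.npz");S=load("side0.npz");W=load("wrist1.npz")
def white_in(d,box):
    x0,y0,x1,y1=box; h=hsv(d)[y0:y1,x0:x1]; m=cv2.inRange(h,(0,0,185),(180,50,255))
    return [([b[0][0]+x0,b[0][1]+y0],b[1][4]) for b in blobs(m,4)]
print("cap",white_in(T,(175,209,198,232)),white_in(S,(204,175,222,190)),white_in(W,(276,76,308,108)))
print("rel",white_in(T,(174,260,192,282)),white_in(S,(172,200,190,221)),white_in(W,(190,84,222,110)))
def show(n,a):
    X,e=tri(a);print(n,X.round(1),e)
B=lambda d,c,i:min(blobs(mask(d,c),40),key=lambda b:np.hypot(b[0][0]-i[0],b[0][1]-i[1]))[0]
show("term",[(T,B(T,"green",(244,230))),(W,B(W,"green",(286,190)))])
show("trafo",[(T,B(T,"yellow",(248,178))),(W,B(W,"yellow",(371,190)))])
for c,t,s in(("blue",(395,267),(347,298)),("red",(403,219),(385,270)),("green",(355,208),(346,241)),("yellow",(346,255),(308,266))):
    show("bin "+c,[(T,B(T,c,t)),(S,B(S,c,s))])
for n,c,i,z in(("relay","red",(204,97),32),("term","green",(286,190),28),("trafo","yellow",(371,190),36)):
    m=mask(W,c); k,l,_,cc=cv2.connectedComponentsWithStats(m); j=np.argmin(np.hypot(*(cc-i).T)); 
    ys,xs=np.nonzero(l==j); P=np.array([plane(W,(x,y),z)[:2] for x,y in zip(xs,ys)],np.float32)
    r=cv2.minAreaRect(P); print(n,np.round(r[0],1),np.round(r[1],1),round(r[2],1),cv2.boxPoints(r).round().tolist())
P=np.array([plane(T,p,20)[:2] for p in zip(*np.nonzero(mask(T,"yellow")[225:290,315:375].T)) for p in [(p[0]+315,p[1]+225)]],np.float32); print("tray",cv2.minAreaRect(P))
E
```

```text
cap [([182.1, 217.4], 149), ([185.1, 218.4], 62)] [([211.6, 178.1], 29), ([220.6, 181.2], 23), ([204.4, 187.2], 9)] [([292.0, 91.9], 249)]
rel [([174.7, 263.0], 18), ([189.5, 260.7], 11), ([181.8, 267.2], 36), ([174.9, 279.9], 8)] [([174.9, 201.2], 14), ([188.0, 201.0], 10), ([181.6, 203.7], 17), ([187.7, 219.6], 7)] [([210.5, 84.0], 4), ([215.5, 85.0], 4), ([207.6, 97.2], 116)]
term [526.9  84.6  12.8] [[-0.1, 0.1], [0.1, 0.1]]
trafo [622.6  87.3  25.4] [[-0.1, 0.5], [0.8, 0.1]]
bin blue [ 484.1 -195.1   13.8] [[-0.0, 0.0], [0.0, -0.0]]
bin red [ 575.3 -209.2   15.7] [[0.5, -0.4], [-0.6, 0.2]]
bin green [ 586.4 -117.4   20.2] [[0.3, -0.3], [-0.4, 0.1]]
bin yellow [ 495.2 -104.4   16.8] [[-0.4, 0.4], [0.6, -0.2]]
relay [444.4 184.9] [22.7 33.7] 79.2 [[426.0, 177.0], [459.0, 171.0], [463.0, 193.0], [430.0, 199.0]]
term [526.6  88.3] [39.7 18.9] 14.3 [[505.0, 93.0], [510.0, 74.0], [548.0, 84.0], [544.0, 102.0]]
trafo [618.5  89.3] [31.8 35.6] 29.3 [[596.0, 97.0], [613.0, 66.0], [641.0, 82.0], [624.0, 113.0]]
tray ((496.5148010253906, -104.63386535644531), (88.97333526611328, 90.09871673583984), 82.13143157958984)
```

```bash
python3 - <<'E'
from h import *
T=load("top0.npz");S=load("side0.npz");W=load("wrist1.npz")
for n,a,b,c in(("cap top",(185.1,218.4),(211.6,178.1),(292,91.9)),("relay mark",(181.8,267.2),(181.6,203.7),(207.6,97.2))):
    for o in ([(T,a),(S,b),(W,c)],[(T,a),(W,c)]):
        X,e=tri(o);print(n,X.round(1),e)
# transformer: yellow top (V bright) vs side, quad in wrist
h=hsv(W)[165:215,340:400]; m=mask(W,"yellow")[165:215,340:400]; print(np.percentile(h[m>0][:,2],[2,20,50,80]))
print("black cap",plane(W,(209,186),46).round(),"black relay",plane(W,(380,109),32).round(),"cap@46",plane(W,(292,91.9),46).round(1))
E
```

```text
cap top [532.1 188.3  45.9] [[0.2, -0.2], [-0.3, 0.0], [0.1, 0.1]]
cap top [531.9 188.6  45.4] [[0.1, -0.1], [-0.1, -0.2]]
relay mark [447.  184.8  31.9] [[0.3, -0.4], [-0.3, 0.0], [-0.1, -0.1]]
relay mark [446.6 185.2  30.6] [[0.2, -0.1], [-0.2, -0.4]]
[133. 191. 240. 240.]
black cap [446.  96.  46.] black relay [622. 173.  32.] cap@46 [532.1 188.4  46. ]
```

Emit:
{"name": "send_rows", "arguments": {
  "series": [
    {"ax":0,"ay":0,"az":0,"dx":9.8,"dy":0.9,"dz":0,"hand":0.35},
    {"ax":0,"ay":0,"az":0,"dx":9.8,"dy":0.9,"dz":0,"hand":0.35},
    {"ax":0,"ay":0,"az":0,"dx":9.8,"dy":0.9,"dz":8,"hand":0.35},
    {"ax":0,"ay":0,"az":0,"dx":9.8,"dy":0.9,"dz":13,"hand":0.35},
    {"ax":0,"ay":0,"az":0,"dx":9.8,"dy":0.9,"dz":15,"hand":0.35},
    {"ax":0,"ay":0,"az":0,"dx":9.8,"dy":0.9,"dz":15,"hand":0.35},
    {"ax":0,"ay":0,"az":0,"dx":9.8,"dy":0.9,"dz":15,"hand":0.35}
  ]
}}

```text
clock: 2.4
eef_pos: [532.4, 187.9, 81.5]
tool_rot: [-3.14, 0.0, 1.572]
force: [1.4, 0.1, 0.6]
width: 55.3
gripper_force: 0.0
```

```bash
python3 - <<'E'
from h import *
w=snap("wrist","wrist2"); s=read_state();print(s["clock"],s["eef_pos"],s["tool_rot"][2]);print(proj(w,(532,188.5,46)),proj(w,s["eef_pos"]))
E
```

```text
2.45 [534.17947596 187.92477976  83.19985636] 1.5710472479999422
[282.49939681 244.65794091] [286.68254656 274.28282259]
```

View pics/wrist2.png

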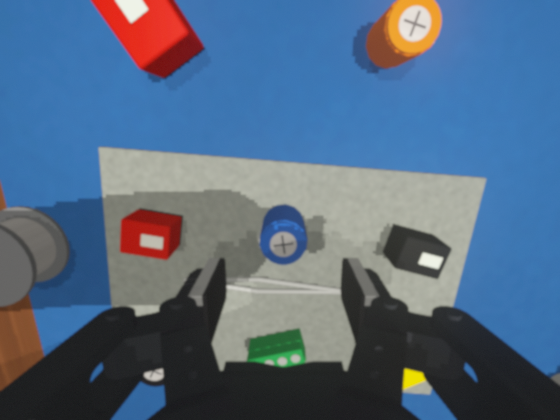

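The disc appears at (284,244) against a predicted (282,245), so the position is good. Descending and closing.

Emit:
{"name": "send_rows", "arguments": {
  "series": [
    {"ax":0,"ay":0,"az":0,"dx":0,"dy":0,"dz":4,"hand":0.35},
    {"ax":0,"ay":0,"az":0,"dx":0,"dy":0,"dz":7.3,"hand":0.35},
    {"ax":0,"ay":0,"az":0,"dx":0,"dy":0,"dz":7.3,"hand":0.35},
    {"ax":0,"ay":0,"az":0,"dx":0,"dy":0,"dz":7.3,"hand":0.9},
    {"ax":0,"ay":0,"az":0,"dx":0,"dy":0,"dz":7.3,"hand":0.9},
    {"ax":0,"ay":0,"az":0,"dx":0,"dy":0,"dz":7.3,"hand":0.9},
    {"ax":0,"ay":0,"az":0,"dx":0,"dy":0,"dz":7.3,"hand":0.9},
    {"ax":0,"ay":0,"az":0,"dx":0,"dy":0,"dz":7.3,"hand":0.9}
  ]
}}

```text
clock: 3.25
eef_pos: [535.5, 187.5, 11.6]
tool_rot: [3.137, -0.002, 1.57]
force: [-0.1, -0.7, 6.3]
width: 29.1
gripper_force: 58.9
```

Emit:
{"name": "send_rows", "arguments": {
  "series": [
    {"ax":0,"ay":0,"az":0,"dx":0,"dy":0,"dz":-5,"hand":0.9},
    {"ax":0,"ay":0,"az":0,"dx":0,"dy":0,"dz":-10,"hand":0.9},
    {"ax":0,"ay":0,"az":0.14,"dx":-38.3,"dy":-4.9,"dz":-10,"hand":0.9},
    {"ax":0,"ay":0,"az":0.14,"dx":-38.3,"dy":-4.9,"dz":-10,"hand":0.9},
    {"ax":0,"ay":0,"az":0.14,"dx":-38.3,"dy":-4.9,"dz":-10,"hand":0.9},
    {"ax":0,"ay":0,"az":0.14,"dx":-38.3,"dy":-4.9,"dz":-10,"hand":0.9},
    {"ax":0,"ay":0,"az":0.14,"dx":-38.3,"dy":-4.9,"dz":-10,"hand":0.9},
    {"ax":0,"ay":0,"az":0.14,"dx":-38.3,"dy":-4.9,"dz":-10,"hand":0.9},
    {"ax":0,"ay":0,"az":0.14,"dx":-38.3,"dy":-4.9,"dz":-10,"hand":0.9},
    {"ax":0,"ay":0,"az":0.14,"dx":-38.3,"dy":-4.9,"dz":-10,"hand":0.9}
  ]
}}

```text
clock: 4.25
eef_pos: [484.1, -200.7, 111.0]
tool_rot: [3.137, 0.002, 1.426]
force: [0.2, 0.3, -1.1]
width: 28.7
gripper_force: 59.3
```

Emit:
{"name": "send_rows", "arguments": {
  "series": [
    {"ax":0,"ay":0,"az":0,"dx":0,"dy":0,"dz":0,"hand":0.9},
    {"ax":0,"ay":0,"az":0,"dx":0,"dy":0,"dz":0,"hand":0.9}
  ]
}}

```text
clock: 4.45
eef_pos: [484.5, -197.5, 110.2]
tool_rot: [3.138, 0.0, 1.427]
force: [0.0, 1.1, -0.6]
width: 28.6
gripper_force: 59.3
```

```bash
python3 - <<'E'
from h import *
w=snap("wrist","wrist3"); s=read_state();print(s["clock"],s["eef_pos"],s["tool_rot"],s["width"],s["force"]);print([proj(w,p).round() for p in((484,-195,14),(575,-209,14),(495,-104,14),(586,-117,14))])
T=load("top0.npz")
E
```

```text
4.5 [ 484.66264241 -195.79934939  109.81628868] [ 3.13918620e+00 -5.01423248e-04  1.42985815e+00] 28.860286700846864 [ 0.65328616  0.08238847 -1.39989971]
[array([282., 214.]), array([399., 214.]), array([278.,  88.]), array([410.,  88.])]
```

View pics/wrist3.png

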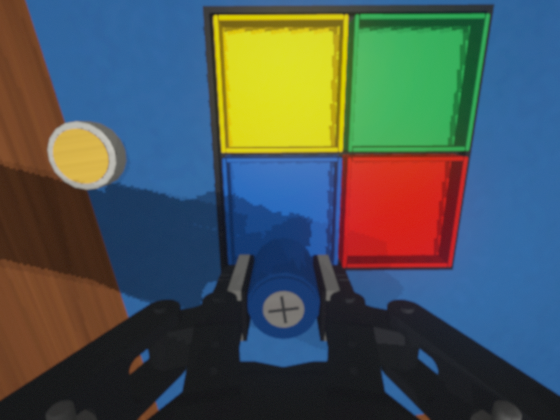

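```bash
python3 - <<'E'
from h import *
T=load("top0.npz");S=load("side0.npz");W=load("wrist3.npz")
def quad(d,c,i):
    m=cv2.morphologyEx(mask(d,c),cv2.MORPH_CLOSE,np.ones((3,3))); k,l,_,cc=cv2.connectedComponentsWithStats(m); j=1+np.argmin(np.hypot(*(cc[1:]-i).T))
    C=max(cv2.findContours((l==j).astype(np.uint8),0,2)[0],key=cv2.contourArea); return cv2.approxPolyN(C,4,ensure_convex=True).reshape(4,2).astype(float) if hasattr(cv2,"approxPolyN") else None
for c,t,w in(("yellow",(346,255),(282,84)),("green",(355,208),(420,83))):
    a=quad(T,c,t);b=quad(W,c,w);print(a.tolist(),b.tolist())
    for p in a:
        g=plane(T,p,22); q=proj(W,g); n=min(b,key=lambda r:np.hypot(*(r-q))); X,e=tri([(T,p),(W,n)]); print(c,X.round(1),e)
E
```

```text
[[374.0, 237.0], [365.0, 285.0], [317.0, 274.0], [327.0, 226.0]] [[343.0, 152.0], [220.0, 154.0], [211.0, 14.0], [349.0, 13.0]]
yellow [ 533.7 -153.5   24. ] [[-0.0, -0.2], [-0.4, 0.1]]
yellow [ 446.1 -142.6   16.9] [[0.1, 0.1], [0.1, -0.3]]
yellow [458.1 -54.8  19.8] [[-0.2, -0.3], [-0.8, 0.7]]
yellow [546.2 -67.2  22. ] [[-0.0, 0.0], [0.1, -0.0]]
[[383.0, 190.0], [374.0, 236.0], [327.0, 225.0], [336.0, 180.0]] [[491.0, 12.0], [470.0, 151.0], [344.0, 151.0], [350.0, 12.0]]
green [ 624.  -166.5   23. ] [[-0.3, 0.1], [0.3, 0.8]]
green [ 533.9 -152.2   29.6] [[0.0, 0.1], [0.3, -0.1]]
green [547.3 -66.9  22.8] [[-0.1, 0.3], [1.0, -0.2]]
green [636.9 -78.9  19.9] [[0.1, -0.1], [-0.5, -0.3]]
```

Emit:
{"name": "send_rows", "arguments": {
  "series": [
    {"ax":0,"ay":0,"az":0,"dx":0,"dy":0,"dz":4,"hand":0.9},
    {"ax":0,"ay":0,"az":0,"dx":0,"dy":0,"dz":7,"hand":0.9},
    {"ax":0,"ay":0,"az":0,"dx":0,"dy":0,"dz":8.5,"hand":0.9},
    {"ax":0,"ay":0,"az":0,"dx":0,"dy":0,"dz":9.2,"hand":0.9},
    {"ax":0,"ay":0,"az":0,"dx":0,"dy":0,"dz":9.4,"hand":0.9},
    {"ax":0,"ay":0,"az":0,"dx":0,"dy":0,"dz":9.4,"hand":0.9},
    {"ax":0,"ay":0,"az":0,"dx":0,"dy":0,"dz":9.4,"hand":0.9}
  ]
}}

```text
clock: 5.2
eef_pos: [484.9, -195.9, 15.3]
tool_rot: [3.14, 0.0, 1.431]
force: [-1.0, -0.1, -0.4]
width: 28.2
gripper_force: 59.6
```

Emit:
{"name": "send_rows", "arguments": {
  "series": [
    {"ax":0,"ay":0,"az":0,"dx":0,"dy":0,"dz":0.1,"hand":0.9},
    {"ax":0,"ay":0,"az":0,"dx":0,"dy":0,"dz":0.2,"hand":0.9},
    {"ax":0,"ay":0,"az":0,"dx":0,"dy":0,"dz":0.2,"hand":0.9}
  ]
}}

```text
clock: 5.5
eef_pos: [484.9, -196.2, 14.6]
tool_rot: [3.139, -0.0, 1.43]
force: [-1.6, 1.8, 18.4]
width: 28.3
gripper_force: 61.4
```

Emit:
{"name": "send_rows", "arguments": {
  "series": [
    {"ax":0,"ay":0,"az":0,"dx":0,"dy":0,"dz":-0.1,"hand":0.58},
    {"ax":0,"ay":0,"az":0,"dx":0,"dy":0,"dz":-0.1,"hand":0.55},
    {"ax":0,"ay":0,"az":0,"dx":0,"dy":0,"dz":-0.1,"hand":0.55},
    {"ax":0,"ay":0,"az":0,"dx":0,"dy":0,"dz":-2,"hand":0.55},
    {"ax":0,"ay":0,"az":0,"dx":0,"dy":0,"dz":-5,"hand":0.55},
    {"ax":0,"ay":0,"az":0,"dx":0,"dy":0,"dz":-10,"hand":0.5},
    {"ax":0,"ay":0,"az":0,"dx":0,"dy":0,"dz":-12,"hand":0.45},
    {"ax":0,"ay":0,"az":0,"dx":0,"dy":0,"dz":-12,"hand":0.45}
  ]
}}

```text
clock: 6.3
eef_pos: [485.9, -197.1, 135.1]
tool_rot: [3.136, 0.001, 1.43]
force: [0.1, 0.2, 0.0]
width: 47.2
gripper_force: 0.0
```

```bash
python3 - <<'E'
from h import *
snap("wrist","wrist4");snap("top","top4"); s=read_state();print(s["clock"],s["eef_pos"],s["tool_rot"],s["width"])
a=load("wrist4.npz")["pixels"];b=load("top4.npz")["pixels"][140:310,150:440];b=cv2.resize(b,(400,234))
cv2.imwrite("pics/c4.png",np.hstack([a[:,100:460][:234*2:1],cv2.copyMakeBorder(b,0,186,0,0,0)])[:,:,::-1])
E
```

```text
6.4 [ 483.79397436 -195.9179208   132.09383566] [ 3.14158281e+00 -1.95350629e-04  1.43014780e+00] 46.953989182430874
```

View pics/c4.png

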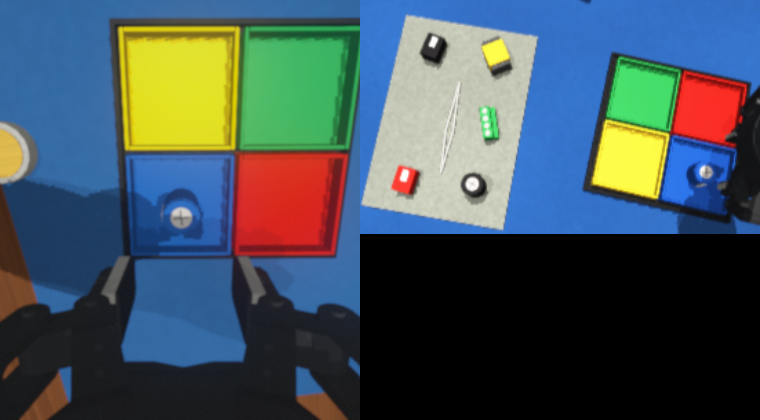

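The blue capacitor stands upright in the blue bin, with its disc at crop pixel (181,217). Next is the red relay, gripped across its 32 mm length.

Emit:
{"name": "send_rows", "arguments": {
  "series": [
    {"ax":0,"ay":0,"az":0.05,"dx":37.2,"dy":-9.3,"dz":0,"hand":0.35},
    {"ax":0,"ay":0,"az":0.05,"dx":37.2,"dy":-9.3,"dz":0,"hand":0.35},
    {"ax":0,"ay":0,"az":0.05,"dx":37.2,"dy":-9.3,"dz":0,"hand":0.35},
    {"ax":0,"ay":0,"az":0.05,"dx":37.2,"dy":-9.3,"dz":0,"hand":0.35},
    {"ax":0,"ay":0,"az":0.05,"dx":37.2,"dy":-9.3,"dz":0,"hand":0.35},
    {"ax":0,"ay":0,"az":0.05,"dx":37.2,"dy":-9.3,"dz":0,"hand":0.35},
    {"ax":0,"ay":0,"az":0.05,"dx":37.2,"dy":-9.3,"dz":0,"hand":0.35},
    {"ax":0,"ay":0,"az":0.05,"dx":37.2,"dy":-9.3,"dz":5,"hand":0.35},
    {"ax":0,"ay":0,"az":0.05,"dx":37.2,"dy":-9.3,"dz":5,"hand":0.35},
    {"ax":0,"ay":0,"az":0.05,"dx":37.2,"dy":-9.3,"dz":5,"hand":0.35}
  ]
}}

```text
clock: 7.4
eef_pos: [441.7, 185.0, 79.7]
tool_rot: [-3.136, 0.004, 1.382]
force: [0.4, 0.4, 0.9]
width: 55.3
gripper_force: 0.0
```

```bash
python3 - <<'E'
from h import *
w=snap("wrist","wrist5"); s=read_state();print(s["clock"],s["eef_pos"],s["tool_rot"],s["width"])
print("rect",proj(w,(444,185,32)),[ (np.round(b[0]),b[1]) for b in blobs(mask(w,"red"),300)])
m=mask(w,"red");h=hsv(w);C=[c for c in cv2.findContours(m,0,2)[0] if cv2.contourArea(c)>300]
for c in C: print(cv2.minAreaRect(np.array([plane(w,p[0],32)[:2] for p in c],np.float32)))
for b in blobs(cv2.inRange(h,(0,0,185),(180,50,255)),40):
    if b[1][4]<900: print("white",b[0],plane(w,b[0],32).round(1))
E
```

```text
7.45 [443.08494927 183.66463183  80.98269956] [-3.13902746e+00  3.10502627e-03  1.37923655e+00] 55.65124948065458
rect [287.14850452 237.52053075] [(array([273.,  26.]), [218, 0, 100, 69, 3827]), (array([282., 230.]), [260, 210, 49, 43, 1680])]
((442.8393859863281, 189.41067504882812), (28.130420684814453, 30.705059051513672), 79.24677276611328)
((458.388916015625, 310.7966613769531), (35.933753967285156, 44.21949005126953), 32.906349182128906)
white [261.4, 4.6] [454.8 314.5  32. ]
white [297.0, 164.2] [458.4 229.5  32. ]
white [264.3, 196.7] [435.2 213.8  32. ]
white [349.0, 221.1] [484.  188.5  32. ]
white [289.4, 234.4] [445.8 186.8  32. ]
white [430.9, 262.0] [532.5 150.9  32. ]
white [329.2, 272.0] [466.7 156.1  32. ]
```

Emit:
{"name": "send_rows", "arguments": {
  "series": [
    {"ax":0,"ay":0,"az":0,"dx":0.1,"dy":0,"dz":4,"hand":0.35},
    {"ax":0,"ay":0,"az":0,"dx":0.1,"dy":0,"dz":7,"hand":0.35},
    {"ax":0,"ay":0,"az":0,"dx":0.1,"dy":0,"dz":7.4,"hand":0.35},
    {"ax":0,"ay":0,"az":0,"dx":0.1,"dy":0,"dz":7.4,"hand":0.35},
    {"ax":0,"ay":0,"az":0,"dx":0.1,"dy":0,"dz":7.4,"hand":0.9},
    {"ax":0,"ay":0,"az":0,"dx":0.1,"dy":0,"dz":7.4,"hand":0.9},
    {"ax":0,"ay":0,"az":0,"dx":0.1,"dy":0,"dz":7.4,"hand":0.9},
    {"ax":0,"ay":0,"az":0,"dx":0.1,"dy":0,"dz":7.4,"hand":0.9},
    {"ax":0,"ay":0,"az":0,"dx":0.1,"dy":0,"dz":7.4,"hand":0.9}
  ]
}}

```text
clock: 8.35
eef_pos: [445.5, 186.0, 10.1]
tool_rot: [3.139, -0.001, 1.379]
force: [-0.4, -1.1, 5.6]
width: 30.4
gripper_force: 59.8
```

Emit:
{"name": "send_rows", "arguments": {
  "series": [
    {"ax":0,"ay":0,"az":0,"dx":0,"dy":0,"dz":-5,"hand":0.9},
    {"ax":0,"ay":0,"az":0,"dx":0,"dy":0,"dz":-10,"hand":0.9},
    {"ax":0,"ay":0,"az":-0.05,"dx":-36,"dy":20.1,"dz":-10,"hand":0.9},
    {"ax":0,"ay":0,"az":-0.05,"dx":-36,"dy":20.1,"dz":-10,"hand":0.9},
    {"ax":0,"ay":0,"az":-0.05,"dx":-36,"dy":20.1,"dz":-10,"hand":0.9},
    {"ax":0,"ay":0,"az":-0.05,"dx":-36,"dy":20.1,"dz":-10,"hand":0.9},
    {"ax":0,"ay":0,"az":-0.05,"dx":-36,"dy":20.1,"dz":-10,"hand":0.9},
    {"ax":0,"ay":0,"az":-0.05,"dx":-36,"dy":20.1,"dz":-10,"hand":0.9},
    {"ax":0,"ay":0,"az":-0.05,"dx":-36,"dy":20.1,"dz":-10,"hand":0.9},
    {"ax":0,"ay":0,"az":-0.05,"dx":-36,"dy":20.1,"dz":-10,"hand":0.9}
  ]
}}

```text
clock: 9.35
eef_pos: [570.0, -195.9, 109.8]
tool_rot: [3.14, 0.0, 1.43]
force: [0.8, -0.1, 0.1]
width: 31.1
gripper_force: 59.5
```

Emit:
{"name": "send_rows", "arguments": {
  "series": [
    {"ax":0,"ay":0,"az":0,"dx":-1,"dy":0,"dz":0,"hand":0.9},
    {"ax":0,"ay":0,"az":0,"dx":-1,"dy":0,"dz":0,"hand":0.9},
    {"ax":0,"ay":0,"az":0,"dx":-1,"dy":0,"dz":0,"hand":0.9}
  ]
}}

```text
clock: 9.65
eef_pos: [567.7, -201.9, 108.7]
tool_rot: [-3.141, -0.002, 1.431]
force: [0.7, 1.1, -0.5]
width: 31.1
gripper_force: 59.6
```

Emit:
{"name": "send_rows", "arguments": {
  "series": [
    {"ax":0,"ay":0,"az":0,"dx":-0.3,"dy":0.6,"dz":3,"hand":0.9},
    {"ax":0,"ay":0,"az":0,"dx":-0.3,"dy":0.6,"dz":6,"hand":0.9},
    {"ax":0,"ay":0,"az":0,"dx":-0.3,"dy":0.6,"dz":8,"hand":0.9},
    {"ax":0,"ay":0,"az":0,"dx":-0.3,"dy":0.6,"dz":9,"hand":0.9},
    {"ax":0,"ay":0,"az":0,"dx":-0.3,"dy":0.6,"dz":9.2,"hand":0.9},
    {"ax":0,"ay":0,"az":0,"dx":-0.3,"dy":0.6,"dz":9.3,"hand":0.9},
    {"ax":0,"ay":0,"az":0,"dx":-0.3,"dy":0.6,"dz":9.4,"hand":0.9},
    {"ax":0,"ay":0,"az":0,"dx":-0.3,"dy":0.6,"dz":9.4,"hand":0.9}
  ]
}}

```text
clock: 10.45
eef_pos: [574.2, -207.6, 15.2]
tool_rot: [3.14, 0.0, 1.43]
force: [0.8, -0.8, 0.2]
width: 30.8
gripper_force: 59.6
```

Emit:
{"name": "send_rows", "arguments": {
  "series": [
    {"ax":0,"ay":0,"az":0,"dx":0,"dy":0,"dz":0.1,"hand":0.9},
    {"ax":0,"ay":0,"az":0,"dx":0,"dy":0,"dz":0.2,"hand":0.9},
    {"ax":0,"ay":0,"az":0,"dx":0,"dy":0,"dz":0.3,"hand":0.9},
    {"ax":0,"ay":0,"az":0,"dx":0,"dy":0,"dz":0.3,"hand":0.9}
  ]
}}

```text
clock: 10.85
eef_pos: [573.9, -207.7, 13.1]
tool_rot: [3.14, -0.0, 1.43]
force: [-3.3, 1.2, 12.6]
width: 31.0
gripper_force: 61.3
```

Emit:
{"name": "send_rows", "arguments": {
  "series": [
    {"ax":0,"ay":0,"az":0,"dx":0,"dy":0,"dz":-0.1,"hand":0.54},
    {"ax":0,"ay":0,"az":0,"dx":0,"dy":0,"dz":-0.1,"hand":0.53},
    {"ax":0,"ay":0,"az":0,"dx":0,"dy":0,"dz":-0.1,"hand":0.53},
    {"ax":0,"ay":0,"az":0,"dx":0,"dy":0,"dz":-2,"hand":0.53},
    {"ax":0,"ay":0,"az":0,"dx":0,"dy":0,"dz":-5,"hand":0.53},
    {"ax":0,"ay":0,"az":0,"dx":0,"dy":0,"dz":-9,"hand":0.4},
    {"ax":0,"ay":0,"az":0,"dx":0,"dy":0,"dz":-12,"hand":0.3},
    {"ax":0,"ay":0,"az":0,"dx":0,"dy":0,"dz":-12,"hand":0.3}
  ]
}}

```text
clock: 11.65
eef_pos: [576.3, -208.9, 135.4]
tool_rot: [3.134, 0.002, 1.43]
force: [0.0, -0.5, -0.1]
width: 60.0
gripper_force: 0.0
```

```bash
python3 - <<'E'
from h import *
w=snap("wrist","wrist6");t=snap("top","top6"); s=read_state();print(s["clock"],s["eef_pos"],s["tool_rot"],s["width"])
cv2.imwrite("pics/c6.png",np.hstack([w["pixels"][:,130:430],cv2.resize(t["pixels"][150:300,300:450],(420,420),interpolation=cv2.INTER_CUBIC)])[:,:,::-1])
E
```

```text
11.75 [ 573.70131691 -207.39564891  131.54407855] [ 3.14082985e+00 -7.80941099e-05  1.42992335e+00] 59.70150694969898
```

View pics/c6.png

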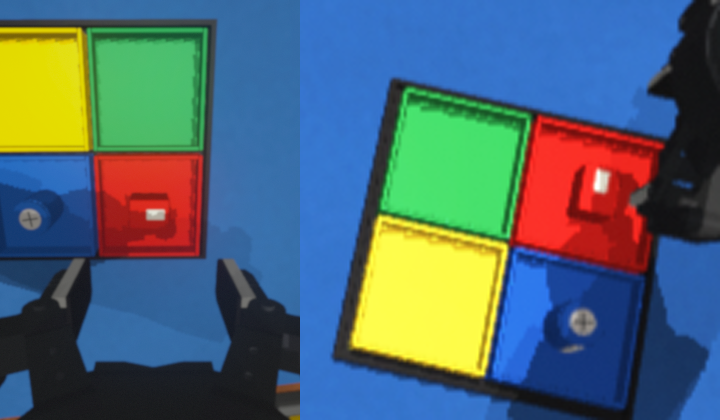

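The relay stands in the red bin, with its white mark at crop pixel (155,214). The terminal block is next.

Emit:
{"name": "send_rows", "arguments": {
  "series": [
    {"ax":0,"ay":0,"az":-0.39,"dx":28.5,"dy":-8.7,"dz":0,"hand":0.3},
    {"ax":0,"ay":0,"az":-0.39,"dx":28.5,"dy":-8.7,"dz":0,"hand":0.3},
    {"ax":0,"ay":0,"az":-0.39,"dx":28.5,"dy":-8.7,"dz":0,"hand":0.3},
    {"ax":0,"ay":0,"az":-0.39,"dx":28.5,"dy":-8.7,"dz":0,"hand":0.3},
    {"ax":0,"ay":0,"az":-0.39,"dx":28.5,"dy":-8.7,"dz":0,"hand":0.3},
    {"ax":0,"ay":0,"az":-0.39,"dx":28.5,"dy":-8.7,"dz":0,"hand":0.3},
    {"ax":0,"ay":0,"az":-0.39,"dx":28.5,"dy":-8.7,"dz":0,"hand":0.3},
    {"ax":0,"ay":0,"az":-0.39,"dx":28.5,"dy":-8.7,"dz":5,"hand":0.3},
    {"ax":0,"ay":0,"az":-0.39,"dx":28.5,"dy":-8.7,"dz":5,"hand":0.3},
    {"ax":0,"ay":0,"az":-0.39,"dx":28.5,"dy":-8.7,"dz":5,"hand":0.3}
  ]
}}

```text
clock: 12.75
eef_pos: [525.7, 86.0, 80.0]
tool_rot: [-3.136, -0.0, 1.819]
force: [-0.0, -0.4, 1.2]
width: 59.9
gripper_force: 0.0
```

```bash
python3 - <<'E'
from h import *
w=snap("wrist","wrist7"); s=read_state();print(s["clock"],s["eef_pos"],s["tool_rot"],s["width"])
for c in cv2.findContours(mask(w,"green"),0,2)[0]:
    if cv2.contourArea(c)>300: print(cv2.boundingRect(c),[(z,np.round(r[0],1),np.round(r[1],1),round(r[2],1)) for z in(20,30) for r in [cv2.minAreaRect(np.array([plane(w,p[0],z)[:2] for p in c],np.float32))]])
for b in blobs(cv2.inRange(hsv(w),(0,0,160),(180,70,255)),20):
    X=plane(w,b[0],30)
    if abs(X[0]-527)<35 and abs(X[1]-87)<25: print("screw",b[1][4],X.round(1))
print(proj(w,(527,87,30)))
E
```

```text
12.8 [527.29694033  86.07604401  81.50852229] [-3.14044806e+00  1.75138749e-04  1.81857120e+00] 59.873920321841744
(254, 214, 64, 32) [(20, array([526.6,  88.2]), array([42.3, 22.1]), 15.5), (30, array([525.7,  91.6]), array([40.2, 21. ]), 15.5)]
[285.74215117 236.21920819]
```

View pics/wrist7.png

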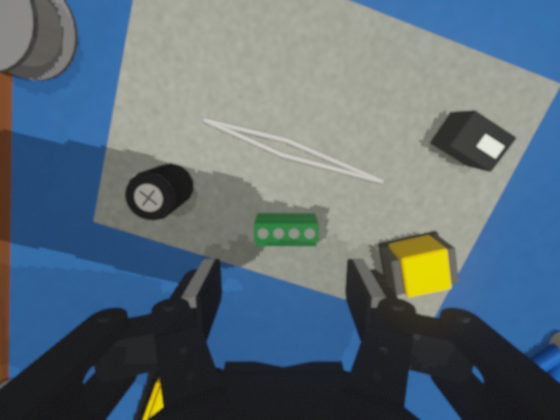

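The terminal's screws are at (263–310,233). Its centre is about (527,86), and the yaw of 1.82 matches its 15° axis. Grasping.

Emit:
{"name": "send_rows", "arguments": {
  "series": [
    {"ax":0,"ay":0,"az":0,"dx":0,"dy":0,"dz":4,"hand":0.3},
    {"ax":0,"ay":0,"az":0,"dx":0,"dy":0,"dz":7,"hand":0.3},
    {"ax":0,"ay":0,"az":0,"dx":0,"dy":0,"dz":7.5,"hand":0.3},
    {"ax":0,"ay":0,"az":0,"dx":0,"dy":0,"dz":7.5,"hand":0.3},
    {"ax":0,"ay":0,"az":0,"dx":0,"dy":0,"dz":7.5,"hand":0.9},
    {"ax":0,"ay":0,"az":0,"dx":0,"dy":0,"dz":7.5,"hand":0.9},
    {"ax":0,"ay":0,"az":0,"dx":0,"dy":0,"dz":7.5,"hand":0.9},
    {"ax":0,"ay":0,"az":0,"dx":0,"dy":0,"dz":7.5,"hand":0.9},
    {"ax":0,"ay":0,"az":0,"dx":0,"dy":0,"dz":7.5,"hand":0.9}
  ]
}}

```text
clock: 13.7
eef_pos: [529.1, 86.9, 8.7]
tool_rot: [3.138, 0.0, 1.82]
force: [-0.8, -0.6, 6.1]
width: 41.0
gripper_force: 60.9
```

Emit:
{"name": "send_rows", "arguments": {
  "series": [
    {"ax":0,"ay":0,"az":0,"dx":0,"dy":0,"dz":-5,"hand":0.9},
    {"ax":0,"ay":0,"az":0,"dx":0,"dy":0,"dz":-10,"hand":0.9},
    {"ax":0,"ay":0,"az":-0.41,"dx":-21,"dy":0.7,"dz":-10,"hand":0.9},
    {"ax":0,"ay":0,"az":-0.41,"dx":-21,"dy":0.7,"dz":-10,"hand":0.9},
    {"ax":0,"ay":0,"az":-0.41,"dx":-21,"dy":0.7,"dz":-10,"hand":0.9},
    {"ax":0,"ay":0,"az":-0.41,"dx":-21,"dy":0.7,"dz":-10,"hand":0.9},
    {"ax":0,"ay":0,"az":-0.41,"dx":-21,"dy":0.7,"dz":-10,"hand":0.9},
    {"ax":0,"ay":0,"az":-0.41,"dx":-21,"dy":0.7,"dz":-10,"hand":0.9},
    {"ax":0,"ay":0,"az":-0.41,"dx":-21,"dy":0.7,"dz":-10,"hand":0.9},
    {"ax":0,"ay":0,"az":-0.41,"dx":-21,"dy":0.7,"dz":-10,"hand":0.9}
  ]
}}

```text
clock: 14.7
eef_pos: [585.8, -112.0, 106.7]
tool_rot: [3.141, -0.001, 2.233]
force: [0.1, 0.5, -0.8]
width: 40.7
gripper_force: 60.9
```

```bash
python3 - <<'E'
from h import *
s=read_state();print(s["clock"],s["eef_pos"],s["tool_rot"],s["width"])
E
```

```text
14.7 [ 585.80711691 -111.98758695  106.66240882] [ 3.14081080e+00 -1.36142313e-03  2.23308630e+00] 40.745753040837386
```

Emit:
{"name": "send_rows", "arguments": {
  "series": [
    {"ax":0,"ay":0,"az":0,"dx":-0.3,"dy":-0.2,"dz":3,"hand":0.9},
    {"ax":0,"ay":0,"az":0,"dx":-0.3,"dy":-0.2,"dz":6,"hand":0.9},
    {"ax":0,"ay":0,"az":0,"dx":-0.3,"dy":-0.2,"dz":8,"hand":0.9},
    {"ax":0,"ay":0,"az":0,"dx":-0.3,"dy":-0.2,"dz":9,"hand":0.9},
    {"ax":0,"ay":0,"az":0,"dx":-0.3,"dy":-0.2,"dz":9.2,"hand":0.9},
    {"ax":0,"ay":0,"az":0,"dx":-0.3,"dy":-0.2,"dz":9.3,"hand":0.9},
    {"ax":0,"ay":0,"az":0,"dx":-0.3,"dy":-0.2,"dz":9.3,"hand":0.9}
  ]
}}

```text
clock: 15.4
eef_pos: [587.1, -118.3, 14.3]
tool_rot: [3.14, 0.001, 2.23]
force: [-0.0, 0.3, -0.1]
width: 40.4
gripper_force: 60.9
```

Emit:
{"name": "send_rows", "arguments": {
  "series": [
    {"ax":0,"ay":0,"az":0,"dx":0,"dy":0,"dz":0.1,"hand":0.9},
    {"ax":0,"ay":0,"az":0,"dx":0,"dy":0,"dz":0.2,"hand":0.9},
    {"ax":0,"ay":0,"az":0,"dx":0,"dy":0,"dz":0.2,"hand":0.9}
  ]
}}

```text
clock: 15.7
eef_pos: [586.6, -118.6, 11.7]
tool_rot: [3.141, 0.001, 2.23]
force: [1.3, -0.4, 1.8]
width: 40.9
gripper_force: 61.1
```

Just touching. Releasing with w of about 48 (hand 0.43), then lifting.

Emit:
{"name": "send_rows", "arguments": {
  "series": [
    {"ax":0,"ay":0,"az":0,"dx":0,"dy":0,"dz":0.05,"hand":0.45},
    {"ax":0,"ay":0,"az":0,"dx":0,"dy":0,"dz":0.05,"hand":0.43},
    {"ax":0,"ay":0,"az":0,"dx":0,"dy":0,"dz":0,"hand":0.43},
    {"ax":0,"ay":0,"az":0,"dx":0,"dy":0,"dz":-2,"hand":0.43},
    {"ax":0,"ay":0,"az":0,"dx":0,"dy":0,"dz":-5,"hand":0.43},
    {"ax":0,"ay":0,"az":0,"dx":0,"dy":0,"dz":-9,"hand":0.4},
    {"ax":0,"ay":0,"az":0,"dx":0,"dy":0,"dz":-12,"hand":0.3},
    {"ax":0,"ay":0,"az":0,"dx":0,"dy":0,"dz":-12,"hand":0.3}
  ]
}}

```text
clock: 16.5
eef_pos: [589.3, -119.3, 135.7]
tool_rot: [3.136, 0.006, 2.23]
force: [0.8, -0.8, -0.3]
width: 59.8
gripper_force: 0.0
```

```bash
python3 - <<'E'
from h import *
w=snap("wrist","wrist8");t=snap("top","top8"); s=read_state();print(s["clock"],s["eef_pos"],s["tool_rot"],s["width"])
cv2.imwrite("pics/c8.png",np.hstack([w["pixels"][:,130:430],cv2.resize(t["pixels"][150:300,300:450],(420,420),interpolation=cv2.INTER_CUBIC)])[:,:,::-1])
# refine transformer axis from wrist7: yellow top only (bright)
W=load("wrist7.npz");h=hsv(W);m=cv2.inRange(h,(22,120,200),(35,255,255))
for c in cv2.findContours(m,0,2)[0]:
    if cv2.contourArea(c)>300: print(cv2.boundingRect(c),cv2.minAreaRect(np.array([plane(W,p[0],36)[:2] for p in c],np.float32)))
W=load("wrist1.npz");h=hsv(W);m=cv2.inRange(h,(22,120,225),(35,255,255))
for c in cv2.findContours(m,0,2)[0]:
    if cv2.contourArea(c)>300: print(cv2.boundingRect(c),cv2.minAreaRect(np.array([plane(W,p[0],36)[:2] for p in c],np.float32)))
E
```

```text
16.6 [ 586.47249024 -118.49865202  131.87383089] [3.14069342e+00 8.51523314e-04 2.22982064e+00] 59.807660434898054
(402, 249, 49, 48) ((620.3656616210938, 86.79322814941406), (28.393335342407227, 29.00252914428711), 28.01866912841797)
(232, 305, 63, 50) ((497.1120300292969, -86.64232635498047), (64.39794158935547, 69.9609375), 82.09383392333984)
(357, 177, 33, 32) ((620.91796875, 86.64253234863281), (27.418384552001953, 27.12445068359375), 28.226245880126953)
```

View pics/c8.png

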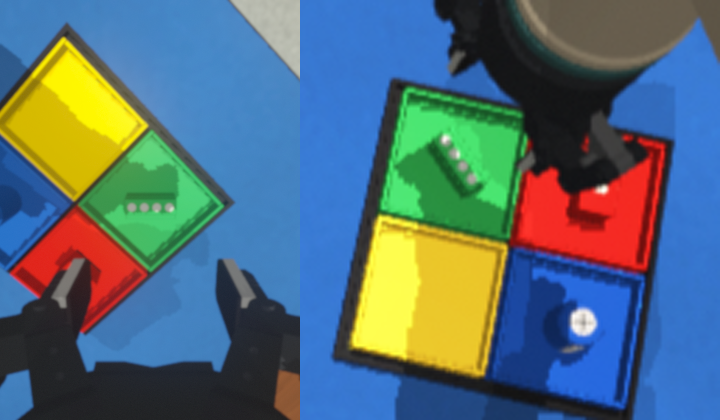

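The terminal block stands upright in the green bin, with its screws at crop pixels (131–168,207). Last is the transformer, at (620.5,86.7) with its axis at 28°.

Emit:
{"name": "send_rows", "arguments": {
  "series": [
    {"ax":0,"ay":0,"az":0.17,"dx":14.1,"dy":15.2,"dz":0,"hand":0.28},
    {"ax":0,"ay":0,"az":0.17,"dx":14.1,"dy":15.2,"dz":0,"hand":0.28},
    {"ax":0,"ay":0,"az":0.17,"dx":14.1,"dy":15.2,"dz":0,"hand":0.28},
    {"ax":0,"ay":0,"az":0.17,"dx":14.1,"dy":15.2,"dz":0,"hand":0.28},
    {"ax":0,"ay":0,"az":0.17,"dx":14.1,"dy":15.2,"dz":3,"hand":0.28},
    {"ax":0,"ay":0,"az":0.17,"dx":14.1,"dy":15.2,"dz":4.5,"hand":0.28},
    {"ax":0,"ay":0,"az":0.17,"dx":14.1,"dy":15.2,"dz":4.5,"hand":0.28},
    {"ax":0,"ay":0,"az":0.17,"dx":14.1,"dy":15.2,"dz":4.5,"hand":0.28}
  ]
}}

```text
clock: 17.4
eef_pos: [619.5, 83.1, 85.6]
tool_rot: [-3.139, 0.001, 2.056]
force: [-0.7, -0.9, -0.2]
width: 61.7
gripper_force: 0.0
```

```bash
python3 - <<'E'
from h import *
W=snap("wrist","wrist9"); s=read_state();print(s["clock"],s["eef_pos"],s["tool_rot"],s["width"]);print(proj(W,(620.5,86.7,36)))
h=hsv(W);m=cv2.inRange(h,(22,120,200),(35,255,255))
for c in cv2.findContours(m,0,2)[0]:
    if cv2.contourArea(c)>300: print(cv2.boundingRect(c),cv2.minAreaRect(np.array([plane(W,p[0],36)[:2] for p in c],np.float32)))
E
```

```text
17.45 [620.22168506  83.29277635  86.42956319] [-3.14071317e+00  1.20591788e-03  2.05635574e+00] 61.50192621285492
[287.23685561 233.2179663 ]
(0, 295, 67, 78) ((488.8445739746094, -74.72700500488281), (56.18944549560547, 48.74300003051758), 82.10541534423828)
```

View pics/wrist9.png

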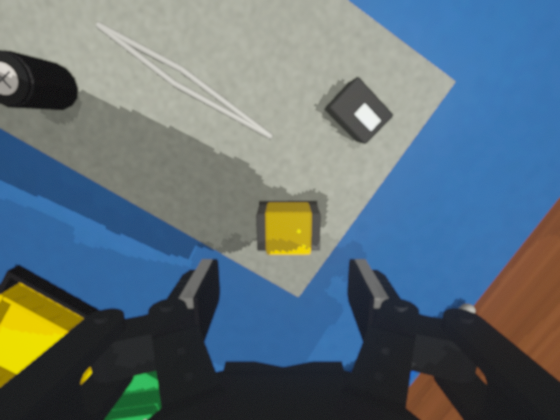

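The transformer is centred at (288,228) against a predicted (287,233), and it is square to the fingers. Grasping with a 3 mm correction.

Emit:
{"name": "send_rows", "arguments": {
  "series": [
    {"ax":0,"ay":0,"az":0,"dx":0.3,"dy":0.2,"dz":3,"hand":0.28},
    {"ax":0,"ay":0,"az":0,"dx":0.3,"dy":0.2,"dz":7,"hand":0.28},
    {"ax":0,"ay":0,"az":0,"dx":0.3,"dy":0.2,"dz":7.9,"hand":0.28},
    {"ax":0,"ay":0,"az":0,"dx":0.3,"dy":0.2,"dz":7.9,"hand":0.28},
    {"ax":0,"ay":0,"az":0,"dx":0.3,"dy":0.2,"dz":7.9,"hand":0.9},
    {"ax":0,"ay":0,"az":0,"dx":0.3,"dy":0.2,"dz":7.9,"hand":0.9},
    {"ax":0,"ay":0,"az":0,"dx":0.3,"dy":0.2,"dz":7.9,"hand":0.9},
    {"ax":0,"ay":0,"az":0,"dx":0.3,"dy":0.2,"dz":7.9,"hand":0.9},
    {"ax":0,"ay":0,"az":0,"dx":0.3,"dy":0.2,"dz":7.9,"hand":0.9}
  ]
}}

```text
clock: 18.35
eef_pos: [622.2, 89.4, 9.6]
tool_rot: [3.138, 0.002, 2.059]
force: [-0.4, -1.2, 7.7]
width: 41.3
gripper_force: 61.9
```

Emit:
{"name": "send_rows", "arguments": {
  "series": [
    {"ax":0,"ay":0,"az":0,"dx":0,"dy":0,"dz":-5,"hand":0.9},
    {"ax":0,"ay":0,"az":0,"dx":0,"dy":0,"dz":-10,"hand":0.9},
    {"ax":0,"ay":0,"az":-0.17,"dx":-11.1,"dy":-20,"dz":-10,"hand":0.9},
    {"ax":0,"ay":0,"az":-0.17,"dx":-11.1,"dy":-20,"dz":-10,"hand":0.9},
    {"ax":0,"ay":0,"az":-0.17,"dx":-11.1,"dy":-20,"dz":-10,"hand":0.9},
    {"ax":0,"ay":0,"az":-0.17,"dx":-11.1,"dy":-20,"dz":-10,"hand":0.9},
    {"ax":0,"ay":0,"az":-0.17,"dx":-11.1,"dy":-20,"dz":-10,"hand":0.9},
    {"ax":0,"ay":0,"az":-0.17,"dx":-11.1,"dy":-20,"dz":-10,"hand":0.9},
    {"ax":0,"ay":0,"az":-0.17,"dx":-11.1,"dy":-20,"dz":-10,"hand":0.9},
    {"ax":0,"ay":0,"az":-0.17,"dx":-11.1,"dy":-20,"dz":-10,"hand":0.9}
  ]
}}

```text
clock: 19.35
eef_pos: [497.2, -101.1, 107.8]
tool_rot: [3.14, 0.001, 2.232]
force: [-0.5, 1.5, -0.6]
width: 40.7
gripper_force: 61.4
```

Emit:
{"name": "send_rows", "arguments": {
  "series": [
    {"ax":0,"ay":0,"az":0,"dx":0,"dy":0,"dz":1,"hand":0.9},
    {"ax":0,"ay":0,"az":0,"dx":0,"dy":0,"dz":1,"hand":0.9}
  ]
}}

```text
clock: 19.55
eef_pos: [495.7, -100.9, 96.1]
tool_rot: [-3.141, -0.002, 2.232]
force: [-0.1, 0.6, -1.2]
width: 41.1
gripper_force: 61.4
```

Emit:
{"name": "send_rows", "arguments": {
  "series": [
    {"ax":0,"ay":0,"az":0,"dx":-0.3,"dy":-0.2,"dz":3,"hand":0.9},
    {"ax":0,"ay":0,"az":0,"dx":-0.3,"dy":-0.2,"dz":6,"hand":0.9},
    {"ax":0,"ay":0,"az":0,"dx":-0.3,"dy":-0.2,"dz":7.5,"hand":0.9},
    {"ax":0,"ay":0,"az":0,"dx":-0.3,"dy":-0.2,"dz":8,"hand":0.9},
    {"ax":0,"ay":0,"az":0,"dx":-0.3,"dy":-0.2,"dz":8.1,"hand":0.9},
    {"ax":0,"ay":0,"az":0,"dx":-0.3,"dy":-0.2,"dz":8.1,"hand":0.9},
    {"ax":0,"ay":0,"az":0,"dx":-0.3,"dy":-0.2,"dz":8.2,"hand":0.9},
    {"ax":0,"ay":0,"az":0,"dx":-0.3,"dy":-0.2,"dz":8.2,"hand":0.9}
  ]
}}

```text
clock: 20.35
eef_pos: [496.8, -105.9, 16.0]
tool_rot: [3.141, 0.001, 2.23]
force: [0.7, -0.3, -1.0]
width: 40.9
gripper_force: 61.4
```

Emit:
{"name": "send_rows", "arguments": {
  "series": [
    {"ax":0,"ay":0,"az":0,"dx":0,"dy":0,"dz":0.1,"hand":0.9},
    {"ax":0,"ay":0,"az":0,"dx":0,"dy":0,"dz":0.1,"hand":0.9}
  ]
}}

```text
clock: 20.55
eef_pos: [496.4, -105.9, 14.5]
tool_rot: [3.141, 0.0, 2.23]
force: [0.3, -0.4, -0.6]
width: 41.0
gripper_force: 61.4
```

Emit:
{"name": "send_rows", "arguments": {
  "series": [
    {"ax":0,"ay":0,"az":0,"dx":0,"dy":0,"dz":0.1,"hand":0.9},
    {"ax":0,"ay":0,"az":0,"dx":0,"dy":0,"dz":0.2,"hand":0.9},
    {"ax":0,"ay":0,"az":0,"dx":0,"dy":0,"dz":0.2,"hand":0.9}
  ]
}}

```text
clock: 20.85
eef_pos: [496.3, -105.9, 12.6]
tool_rot: [3.141, 0.0, 2.23]
force: [-1.3, 0.3, 3.3]
width: 40.7
gripper_force: 61.8
```

Contact. Releasing, lifting and backing off.

Emit:
{"name": "send_rows", "arguments": {
  "series": [
    {"ax":0,"ay":0,"az":0,"dx":0,"dy":0,"dz":0,"hand":0.45},
    {"ax":0,"ay":0,"az":0,"dx":0,"dy":0,"dz":0,"hand":0.43},
    {"ax":0,"ay":0,"az":0,"dx":0,"dy":0,"dz":0,"hand":0.43},
    {"ax":0,"ay":0,"az":0,"dx":0,"dy":0,"dz":-2,"hand":0.43},
    {"ax":0,"ay":0,"az":0,"dx":0,"dy":0,"dz":-5,"hand":0.43},
    {"ax":0,"ay":0,"az":0,"dx":0,"dy":0,"dz":-9,"hand":0.43},
    {"ax":0,"ay":0,"az":0,"dx":-8,"dy":0,"dz":-14,"hand":0.43},
    {"ax":0,"ay":0,"az":0,"dx":-8,"dy":0,"dz":-18,"hand":0.43},
    {"ax":0,"ay":0,"az":0,"dx":-8,"dy":0,"dz":-18,"hand":0.43},
    {"ax":0,"ay":0,"az":0,"dx":-8,"dy":0,"dz":-18,"hand":0.43}
  ]
}}

```text
clock: 21.85
eef_pos: [548.3, -172.1, 195.7]
tool_rot: [3.137, 0.007, 2.227]
force: [0.8, -0.2, 0.2]
width: 48.6
gripper_force: 0.0
```

```bash
python3 - <<'E'
from h import *
s=read_state();print(s["clock"],s["eef_pos"],s["width"],s["force"])
w=snap("wrist","wristF");t=snap("side","sideF");u=snap("top","topF")["pixels"][145:310,150:440]
r=cv2.resize(u,(0,0),fx=.9,fy=.9)
a=cv2.resize(w["pixels"],(400,300));b=cv2.resize(t["pixels"][140:340,130:430],(400,267));u=cv2.resize(u,(500,284))
L=np.zeros((600,800,3),np.uint8);L[:300,:400]=a;L[:267,400:]=b;L[310:594,:500]=u
cv2.imwrite("pics/cF.png",L[:,:,::-1])
E
```

```text
21.85 [ 548.28404175 -172.06380031  195.71296331] 48.56543152944845 [ 0.8182424  -0.15151284  0.23817758]
```

View pics/cF.png

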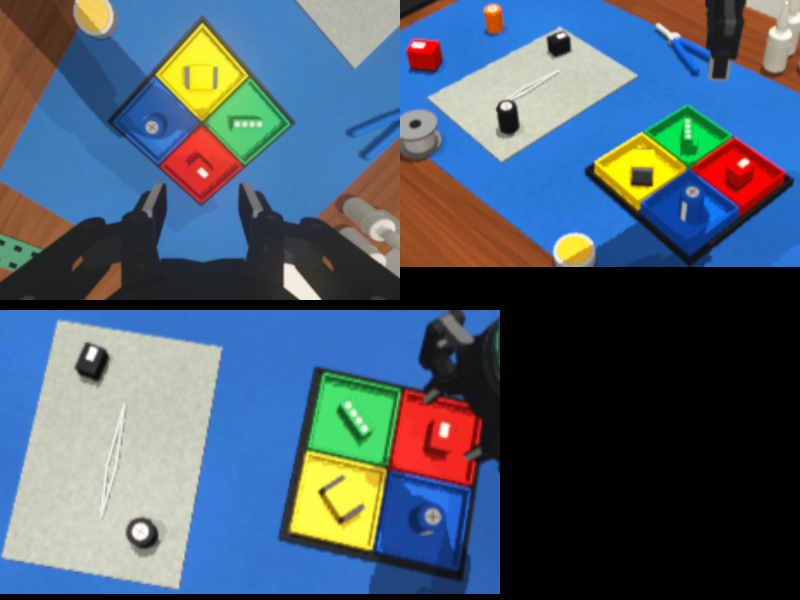

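All four parts stand upright in the bins of their own colour: transformer at (201,77), capacitor (151,126), terminal (247,124) and relay (202,172). The black capacitor (142,532) and black relay (92,360) are where they were on the board.

```bash
python3 -c "
from cell import *
print(finish_job())"
```

```text
the job is handed in; nothing more can be done
None
```

I placed the blue capacitor, red relay, green terminal block and yellow transformer, in that order, upright in their own-colour bins, left the two black parts untouched on the board, and handed the job in at about 22 s.

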